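Unbolt the scrap chute

ROBOT

A 6-joint arm with a two-finger parallel gripper is mounted at the origin on the work surface. World frame = base frame: x ahead of the robot, y to its left, z up, the work surface at z = 0. Lengths are in m, angles in rad, forces in N, time in s.
With the tool pointing down it reaches from about 0.375 to 0.9 m from the base axis. Payload 3.1 kg.
Tool frame: the origin (TCP) lies between the finger pads; the fingertips stand 19 mm ahead of it and the grasp point (between the pads) is the TCP; z points along the fingers, y is the line along which they close (so a half turn about z gives the same grasp; the last joint's range is limited). The gripper opens to 87 mm and grips with 3 to 60 N. Pads are 19 mm wide; open, the fingers measure 117 mm over their backs; the gripper's body (75 mm by 190 mm) begins 51 mm behind the grasp point.
Start: joints at [0.924, 0.527, 1.433, -0, 1.181, -0.178], TCP at [0.282, 0.558, 0.242] pointing down, gripper open.
Joint ranges: [-3.08, 3.08], [-0.75, 2.2], [0.22, 2.44], [-1.43, 4.57], [0, 2.65], [-2.85, 2.85]. Speed limits (rad/s): [2.79, 2.79, 3.14, 3.14, 3.14, 3.14].

INTERFACE

Orientations are given as a unit quaternion [x, y, z, w].
In Python, from rig import robot, camera, camera_info, hand_in gives the robot as it stands.
- The arm moves only by the shell command python3 -m handwheel 'ROWS' [FORCE]. ROWS is a JSON object of lists of equal length, an entry for each row: "hand": the opening, from 0 (shut) to 1 (fully open); "translation": the shift along the world's x, y, z in mm, a list of three; "turn": the turn, a rotation vector about the world's x, y, z in rad, a list of three. In form: {"hand": [hand, ...], "translation": [[tx, ty, tz], ...], "turn": [[ax, ay, az], ...]}. A call has 1 to 12 rows; each row is the pose to reach, as a shift and turn from the pose commanded when the call began; what a row does not reach only later rows make up. A row lasts 1/12 s, in which the tool goes at most 41.7 mm and 7.16 degrees, less where a joint would pass 70% of its speed; a pose out of reach is approached as far as the arm can. A call with a gripper value outside its range is refused whole. The fingers move at their own pace and stop on an object; FORCE is the grip in N (left out, the last holds). Time passes only in rows, so rows that repeat a pose let the fingers close. It gives the time, the measured TCP pose, the force, the opening and the grip force at its end, in the units of the state.
- robot.get_obs(): the state, without advancing time (a new reading comes with each control period).
- camera(name): name is "scene" or "top" or "wrist"; returns (picture, depth): 384x512x3 uint8, red, green, blue; 384x512 float32, m along the optical axis (not along the pixel's ray), 0 where there is no reading.
- camera_info(name): a dict with "vertical_fov" (degrees; the focal length in pixels is half the picture's height over the tangent of half this angle, whatever the lens; pixels are square), "cx", "cy" (the principal point, pixels), "world_from_camera" (4x4, takes a point from camera to world coordinates). Camera axes: x right, y down, z forward; pixel columns grow to the right and rows downward; lengths in m; the calibration is good to about 2 mm. A picture is of the moment at which its call begins: read the wrist's pose just before it. camera_info takes no time and is no camera call; for the wrist camera it gives the pose at the moment of the call.
- hand_in(): hands the job in; it is judged then, once.
The state is a dict: "time": time; "q": joint angles; "joint_velocities": joint speeds; "joint_torque": joint torques, N m; "position": TCP position; "tool_rot": TCP orientation; "ft_force": force on the tool from outside, world axes, zero at the start; "moment": the same for the moment, N m; "grip_width": finger opening in m; "grip_force": force on a finger pad.
Only numpy, scipy, OpenCV 4.12 (cv2) and the standard library are available. Lean on these libraries where they do the work, as an engineer would, in place of code of your own. Each camera call takes 0.05 s, during which the arm holds its last target. There are 200 camera calls.

TASK

Unbolt the lid of the scrap chute, the steel box with the open trough that runs over the bench edge: lift the bolt's ball handle up out of its notch, slide the bolt out of the lid, towards the robot's left, as far as it goes, and let go. Leave the same bolt on the test guard box (no trough) as it is.

Things in the scene. Friction and masses are not known exactly. Their poses are not given: they have to be found in the camera images.
- chute: Scrap chute: fixed grey box 156 x 220 mm, 70 mm high, open trough at its back. Origin on the bench under the box; x to the trough (away from the robot), y left along the bolt, z up. On top a 16 mm steel bolt bar, centre line x -45, z 90 mm, in saddles up to z 104. The handle, a 10 mm rod with a 24 mm ball, stands out from the bar; ball centre at x -105, y +15, z 90 (bolt shot, handle down).
- chute_bolt (a joint): Travel of the chute's bolt, m: 0 shot (locked), 0.05 fully out at its stop; grows as bar and handle slide along the chute's +y (left). Friction about 2 N, no spring. With the handle down in its notch it moves 4 mm at most: the left notch wall (x -71 to -63, y +23 to +48, top z 99 mm, chute frame) is in the way.
- chute_handle (a joint): Turn a of the chute's bolt handle about the bar, rad: 0 down (level, ball towards the robot, free in front of the box), grows as the ball swings up and back; stop at 1.4; clear of the notch above 0.75. Ball centre in the chute frame: x = -45 - 60 cos a, y = 15 + travel, z = 90 + 60 sin a (mm). Weighs about 90 g, no spring, falls back down when let go.
- guard_knob (a point): Centre of the 24 mm ball on the handle of the other, identical bolt, to be left alone. It is on the test guard box, the same size as the chute's box but without a trough, with a round sight glass in its lid and a short flanged pipe at the back.

How it is judged:
By the outcome, as a careful person would: the job done as asked, in the order asked, and still so for the second after the job is handed in, with the robot touching nothing.
It also fails if it takes over 34 s, if anything falls off the work surface, if the arm or the gripper's body presses on something with over 40 N, if the wrist force passes 120 N, or if a joint passes its speed limit or range.

## Working session

There is one attempt and no reset: what is moved stays moved. The work goes in short steps, Python scripts to look and compute and a shell command to move; the robot and the scene stay as the last step left them, time stands still between calls to the robot, and variables do not carry over. Pictures are saved under pics/ and viewed, at most 10 in all, crops included, and the job is handed in when it is done.

```bash
ls; mkdir -p pics
python3 - <<'E'
from rig import robot,camera,camera_info
import cv2,numpy as np
o=robot.get_obs();print(o['time'],o['position'],o['tool_rot'],o['grip_width'])
for n in("scene","top"):
    p,d=camera(n);cv2.imwrite(f'pics/{n}0.png',p[:,:,::-1]);np.savez(f'pics/{n}0.npz',p=p,d=d,**camera_info(n));i=camera_info(n);print(n,i['vertical_fov'],i['cx'],i['cy'],np.round(i['world_from_camera'],3).tolist())
E
```

```text
pics
0.0 [0.28138959 0.55730641 0.24056401] [ 2.31746836e-01  9.72775532e-01 -9.97104892e-04 -4.16567924e-04] 0.08693650194090641
scene 56.618682344929134 248.06422280091317 187.7565692886442 [[0.144, 0.563, -0.814, 1.108], [0.99, -0.081, 0.119, -0.081], [0.001, -0.822, -0.569, 0.469], [0.0, 0.0, 0.0, 1.0]]
top 50.02129451411013 255.05452806551253 191.4109473124829 [[-0.008, -0.998, 0.063, 0.503], [-1.0, 0.008, 0.009, 0.025], [-0.01, -0.063, -0.998, 0.809], [0.0, 0.0, 0.0, 1.0]]
```

View pics/scene0.png

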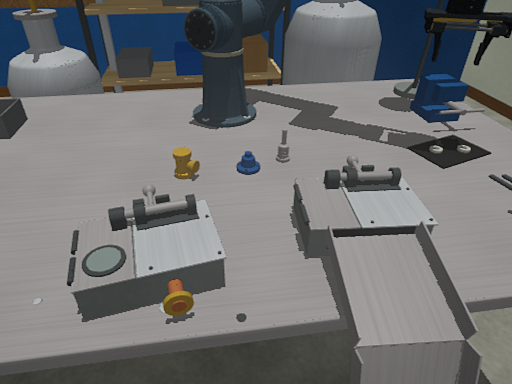

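View pics/top0.png

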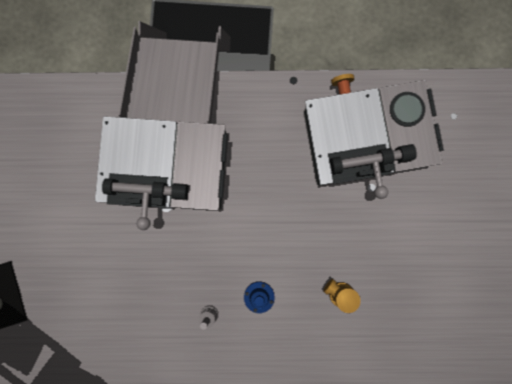

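The scene view shows the test guard (sight glass, flanged pipe) on the image left, and the chute with its trough on the right. In the top view the chute is on the left: ball at about (143,223), bar from (105,186) to (187,192), and lid corners at about (102,119), (226,125), (222,211) and (97,203). In the scene view its ball is at about (352,161).

```bash
cat > h.py <<'E'
import numpy as np,cv2
def load(n):
    z=np.load(f'pics/{n}.npz');return z['p'],z['d'],z
def ray(i,u,v):
    f=192/np.tan(np.radians(i['vertical_fov'])/2);T=i['world_from_camera']
    r=T[:3,:3]@np.stack([(u-i['cx'])/f,(v-i['cy'])/f,np.ones_like(u*1.)]);return T[:3,3],r
def plane(i,u,v,z):
    o,r=ray(i,u,v);return o+r*(z-o[2])/r[2]
def cloud(d,i):
    v,u=np.mgrid[:d.shape[0],:d.shape[1]];o,r=ray(i,u.ravel(),v.ravel())
    return (o[:,None]+r*d.ravel()).T.reshape(d.shape+(3,))
def sphere(P,r=.012):
    from scipy.optimize import least_squares
    c=P.mean(0)-[0,0,.006]
    s=least_squares(lambda c:np.linalg.norm(P-c,axis=1)-r,c,loss='soft_l1',f_scale=.001);return s.x,np.sqrt(np.mean(s.fun**2))
E
python3 - <<'E'
from h import *
p,d,i=load('top0');W=cloud(d,i)
# box top
m=((abs(W[...,2]-.070)<.006)).astype(np.uint8);m[:, 260:]=0;m[:118]=0;m[230:]=0
v,u=np.nonzero(m);print('lid z',np.median(W[...,2][m>0]),len(v))
c,s,a=cv2.minAreaRect(W[m>0][:,:2].astype(np.float32)*1000);print('rect',c,s,a)
for q in [(102,119),(226,125),(222,211),(97,203)]:print(q,plane(i,*map(float,q),.07).round(4))
for (u0,v0) in [(143,223),(381,192)]:
    R=W[v0-8:v0+9,u0-8:u0+9].reshape(-1,3);R=R[R[:,2]>.085];print('top ball',sphere(R),len(R),plane(i,u0*1.,v0*1.,.09).round(4))
# bar ends
for q in[(112,187),(180,191)]:print('bar',plane(i,*map(float,q),.1).round(4),W[q[1],q[0]].round(4))
p,d,i=load('scene0');W=cloud(d,i)
u0,v0=352,161;R=W[v0-7:v0+6,u0-7:u0+8].reshape(-1,3);print(W[v0,u0],plane(i,352.,161.,.09).round(4))
E
```

```text
lid z 0.07155615294430673 9339
rect (606.1092529296875, 199.55032348632812) (233.27268981933594, 167.41439819335938) 87.32858276367188
(102, 119) [0.6845 0.3101 0.07  ]
(226, 125) [0.6713 0.0834 0.07  ]
(222, 211) [0.515  0.0911 0.07  ]
(97, 203) [0.5311 0.3167 0.07  ]
top ball (array([0.49497815, 0.22617328, 0.09152897]), np.float64(0.0010109970678900588)) 164 [0.4948 0.2275 0.09  ]
top ball (array([ 0.5467248 , -0.18357049,  0.10733173]), np.float64(0.07929795702780515)) 166 [ 0.5456 -0.1886  0.09  ]
bar [0.5575 0.2792 0.1   ] [0.5575 0.279  0.1006]
bar [0.5496 0.1611 0.1   ] [0.5492 0.1599 0.1058]
[0.50547107 0.22478762 0.09395361] [0.4991 0.228  0.09  ]
```

```bash
python3 -m handwheel '{"hand":[0.7,0.7,0.7,0.7,0.7,0.7,0.7,0.7,0.7,0.7,0.7,0.7],"translation":[[20,-30,0],[40,-60,0],[60,-95,0],[80,-125,0],[100,-155,0],[120,-185,0],[140,-215,-5],[160,-250,-10],[180,-280,-10],[200,-310,-15],[214,-333,-20],[214,-333,-20]],"turn":[[0,0,0.04],[0,0,0.08],[0,0,0.12],[0,0,0.16],[0,0,0.2],[0,0,0.24],[0,0,0.28],[0,0,0.32],[0,0,0.36],[0,0,0.4],[0,0,0.41],[0,0,0.41]]}'
python3 - <<'E'
from rig import robot,camera,camera_info
from h import *
o=robot.get_obs();print(o['time'],o['position'],o['tool_rot'],o['grip_width'],o['joint_velocities'])
for n in("wrist","top"):
    i=camera_info(n);p,d=camera(n);cv2.imwrite(f'pics/{n}1.png',p[:,:,::-1]);np.savez(f'pics/{n}1.npz',p=p,d=d,**i)
E
```

```text
time: 1.1
position: [0.4984, 0.2206, 0.2205]
tool_rot: [0.031, 1.0, -0.001, 0.0]
ft_force: [0.2, 0.7, -0.7]
grip_width: 0.061
grip_force: 0.0
1.1 [0.49840306 0.22058661 0.22049937] [ 3.12917081e-02  9.99509765e-01 -1.01327182e-03  1.78072373e-04] 0.06103358438777667 [ 0.07279865 -0.02017637  0.01617778  0.06222985  0.03360759  0.07482222]
```

View pics/wrist1.png

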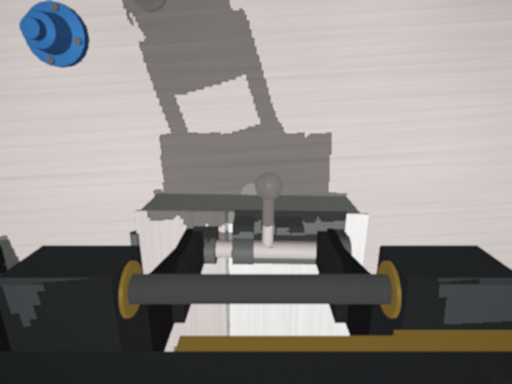

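The wrist view shows the ball at (269,185), its rod running to the bar at (268,240), and the fingers straddling it at (185,270) and (345,270).

Run:
```python
from h import *
p,d,i=load('wrist1');W=cloud(d,i)
R=W[172:190,256:282].reshape(-1,3);R=R[(R[:,2]>.08)&(R[:,2]<.11)];print('ball',sphere(R),len(R),plane(i,269.,185.,.09).round(4))
for q in[(268,220),(290,248),(225,249)]:print(W[q[1],q[0]].round(4))
e=[plane(i,u,v,.07).round(4) for u,v in[(155.,194.),(350.,194.)]];print(e)
i=load('top1')[2]
```

```text
ball (array([0.49592511, 0.22904248, 0.08971966]), np.float64(0.0004951860373340396)) 402 [0.4953 0.2296 0.09  ]
[0.5257 0.2269 0.0944]
[0.5528 0.245  0.0964]
[0.5499 0.1872 0.0971]
[array([0.503 , 0.1234, 0.07  ]), array([0.5142, 0.3045, 0.07  ])]
```

```bash
python3 -m handwheel '{"hand":[0.7,0.7,0.7,0.7,0.7,0.7,0.7,0.7,0.2,0.2,0.2,0.2],"translation":[[-3,8,-20],[-3,8,-45],[-3,8,-70],[-3,8,-95],[-3,8,-115],[-3,8,-130],[-3,8,-130],[-3,8,-130],[-3,8,-130],[-3,8,-130],[-3,8,-130],[-3,8,-130]],"turn":[[0,0,0],[0,0,0],[0,0,0],[0,0,0],[0,0,0],[0,0,0],[0,0,0],[0,0,0],[0,0,0],[0,0,0],[0,0,0],[0,0,0]]}' 20
python3 -m handwheel '{"hand":[0.1,0.1,0.1,0.1],"translation":[[0,0,0],[0,0,0],[0,0,0],[0,0,0]],"turn":[[0,0,0],[0,0,0],[0,0,0],[0,0,0]]}' 20
```

```text
time: 2.2
position: [0.4933, 0.2331, 0.0926]
tool_rot: [0.029, 1.0, 0.0, 0.001]
ft_force: [-0.4, -0.3, 0.7]
grip_width: 0.0419
grip_force: 0.0
time: 2.53
position: [0.4929, 0.2306, 0.0919]
tool_rot: [0.028, 1.0, -0.002, -0.0]
ft_force: [1.3, -8.2, 3.0]
grip_width: 0.0227
grip_force: 20.0
```

```bash
python3 -m handwheel '{"hand":[0.1,0.1,0.1,0.1,0.1,0.1,0.1,0.1,0.1,0.1,0.1,0.1],"translation":[[0,-1,6],[1,-2,12],[3,-2,18],[5,-2,23],[7,-2,29],[10,-3,34],[14,-3,39],[18,-3,43],[23,-3,47],[28,-4,51],[33,-4,54],[33,-4,54]],"turn":[[0,0,0],[0,0,0],[0,0,0],[0,0,0],[0,0,0],[0,0,0],[0,0,0],[0,0,0],[0,0,0],[0,0,0],[0,0,0],[0,0,0]]}' 20
python3 - <<'E'
from rig import robot,camera,camera_info
from h import *
n='scene';i=camera_info(n);p,d=camera(n);np.savez('pics/scene2.npz',p=p,d=d,**i)
cv2.imwrite('pics/scene2.png',cv2.resize(p[60:260,260:460,::-1],None,fx=3,fy=3))
E
```

```text
time: 3.53
position: [0.5276, 0.2291, 0.1469]
tool_rot: [0.029, 1.0, 0.0, 0.001]
ft_force: [-3.8, 1.0, 4.3]
grip_width: 0.0225
grip_force: 20.0
```

View pics/scene2.png

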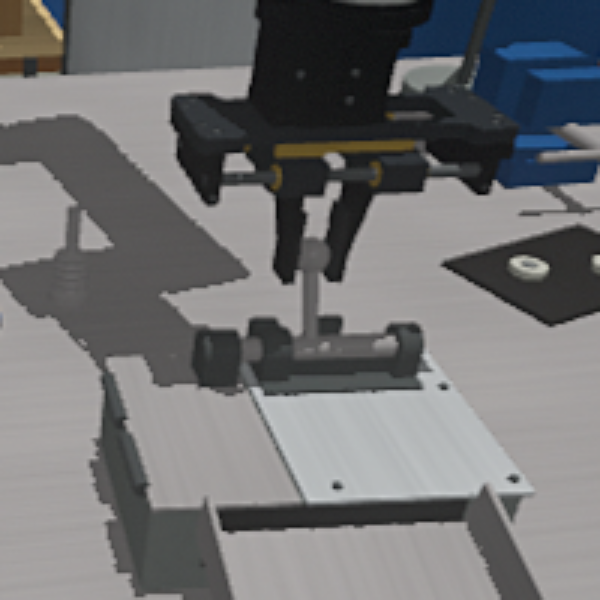

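The crop shows the ball held at about (315,250), with the handle standing nearly upright and clear of the notch. Now I slide it left.

```bash
python3 -m handwheel '{"hand":[0.1,0.1,0.1,0.1,0.1,0.1,0.1,0.1,0.1,0.1,0.1,0.1],"translation":[[0,5,0],[1,10,0],[1,15,0],[1,20,0],[1,25,0],[2,30,0],[2,35,0],[2,40,0],[3,44,0],[3,48,0],[3,48,0],[3,48,0]],"turn":[[0,0,0],[0,0,0],[0,0,0],[0,0,0],[0,0,0],[0,0,0],[0,0,0],[0,0,0],[0,0,0],[0,0,0],[0,0,0],[0,0,0]]}'
python3 -m handwheel '{"hand":[0.1,0.1,0.1,0.1,0.1],"translation":[[0,1,0],[0,2,0],[0,3,0],[0,4,0],[0,4,0]],"turn":[[0,0,0],[0,0,0],[0,0,0],[0,0,0],[0,0,0]]}'
```

```text
time: 4.58
position: [0.5277, 0.2749, 0.145]
tool_rot: [0.028, 1.0, -0.002, -0.002]
ft_force: [-4.7, -8.3, 5.0]
grip_width: 0.0224
grip_force: 20.0
time: 5.0
position: [0.5267, 0.2755, 0.1443]
tool_rot: [0.028, 1.0, -0.006, -0.003]
ft_force: [-3.9, -17.1, 5.5]
grip_width: 0.0225
grip_force: 20.0
```

```bash
python3 -m handwheel '{"hand":[0.1,0.1,0.1,0.1],"translation":[[0,1,0],[0,2,0],[0,3,0],[0,3,0]],"turn":[[0,0,0],[0,0,0],[0,0,0],[0,0,0]]}'
python3 - <<'E'
from rig import robot,camera,camera_info
from h import *
n='scene';i=camera_info(n);p,d=camera(n);np.savez('pics/scene3.npz',p=p,d=d,**i)
cv2.imwrite('pics/scene3.png',cv2.resize(p[60:260,260:460,::-1],None,fx=3,fy=3))
print(robot.get_obs()['position'],robot.get_obs()['ft_force'])
E
```

```text
time: 5.33
position: [0.5259, 0.2759, 0.1438]
tool_rot: [0.027, 1.0, -0.008, -0.005]
ft_force: [-4.7, -23.5, 5.5]
grip_width: 0.0229
grip_force: 20.0
[0.52586382 0.27586826 0.14381299] [ -5.1240706  -23.37197188   3.84241246]
```

View pics/scene3.png

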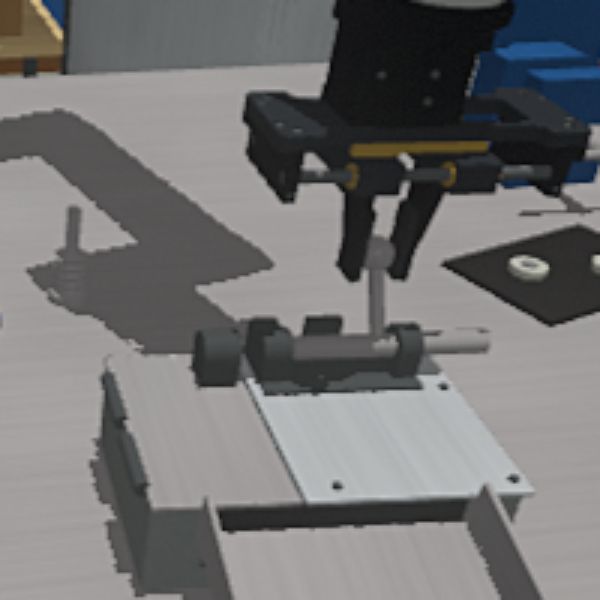

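The bolt is out: in the crop its rod, at (378,335), rests against the left saddle, and y no longer moves as the force rises. Next I relax the push, open and withdraw.

```bash
python3 -m handwheel '{"hand":[0.1,0.1,0.1,0.1,0.5,0.7,0.7,0.7,0.7,0.7,0.7,0.7],"translation":[[0,-3,0],[0,-6,0],[0,-8,0],[0,-8,0],[0,-8,0],[0,-8,0],[0,-8,0],[0,-8,0],[0,-8,0],[0,-8,0],[0,-8,0],[0,-8,0]],"turn":[[0,0,0],[0,0,0],[0,0,0],[0,0,0],[0,0,0],[0,0,0],[0,0,0],[0,0,0],[0,0,0],[0,0,0],[0,0,0],[0,0,0]]}'
python3 -m handwheel '{"hand":[0.7,0.7,0.7,0.7,0.7,0.7,0.7,0.7],"translation":[[0,0,15],[0,0,35],[0,0,60],[0,0,85],[0,0,110],[-20,0,120],[-30,0,120],[-30,0,120]],"turn":[[0,0,0],[0,0,0],[0,0,0],[0,0,0],[0,0,0],[0,0,0],[0,0,0],[0,0,0]]}'
python3 - <<'E'
from rig import robot,camera,camera_info
from h import *
n='scene';i=camera_info(n);p,d=camera(n);np.savez('pics/scene4.npz',p=p,d=d,**i)
cv2.imwrite('pics/scene4.png',cv2.resize(p[60:260,260:460,::-1],None,fx=3,fy=3))
n='wrist';i=camera_info(n);p,d=camera(n);np.savez('pics/wrist4.npz',p=p,d=d,**i);cv2.imwrite('pics/wrist4.png',p[:,:,::-1])
E
```

```text
time: 6.38
position: [0.5289, 0.276, 0.1455]
tool_rot: [0.029, 1.0, 0.0, 0.0]
ft_force: [0.3, -0.5, -0.4]
grip_width: 0.0595
grip_force: 0.0
time: 7.05
position: [0.4962, 0.2758, 0.2657]
tool_rot: [0.028, 1.0, -0.0, -0.001]
ft_force: [-0.4, -0.2, 0.3]
grip_width: 0.0612
grip_force: 0.0
```

View pics/scene4.png

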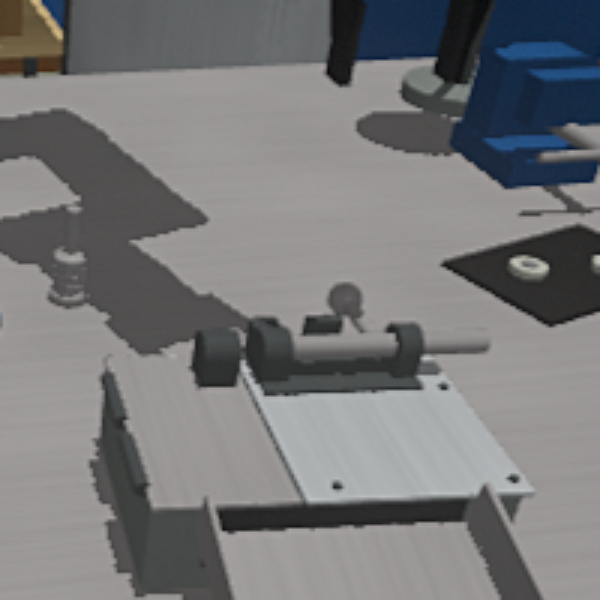

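View pics/wrist4.png

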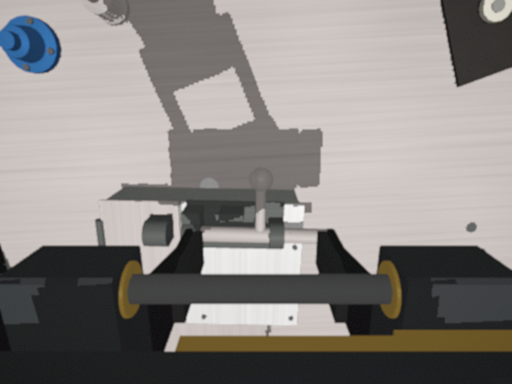

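Both views show the handle down beyond the notch wall, with the ball at wrist (261,178) and the bar sticking out to the left. I check the travel by comparing the ball position with the first fit.

Run:
```python
from h import *
p,d,i=load('wrist4');W=cloud(d,i)
R=W[166:184,249:274].reshape(-1,3);R=R[(R[:,2]>.08)&(R[:,2]<.11)];c,e=sphere(R);print(c,e,len(R))
print('travel mm',1000*(c-[.4959,.2290,.0897])@[.06,.998,0])
```

```text
[0.49965404 0.27747682 0.0896436 ] 0.0005209250083919617 331
travel mm 48.605104299964246
```

```bash
python3 -m handwheel '{"hand":[0.7,0.7,0.7,0.7,0.7,0.7],"translation":[[-20,30,0],[-40,60,0],[-60,90,0],[-80,120,0],[-100,150,0],[-100,150,0]],"turn":[[0,0,0],[0,0,0],[0,0,0],[0,0,0],[0,0,0],[0,0,0]]}'
python3 - <<'E'
from rig import camera,camera_info
from h import *
p0,d0,i=load('top0');p,d=camera('top');W=cloud(d,i);W0=cloud(d0,i)
def f(W,b):
    R=W.reshape(-1,3);R=R[(R[:,2]>.085)&(R[:,2]<.115)&(np.hypot(R[:,0]-b[0],R[:,1]-b[1])<.016)];return sphere(R)+(len(R),)
a=f(W0,(.495,.2275));b=f(W,(.4985,.2775));print(a,b,(b[0]-a[0])@[60,998,0])
cv2.imwrite('pics/top5.png',cv2.resize(p[90:290,50:300,::-1],None,fx=3,fy=3))
E
```

```text
time: 7.65
position: [0.3951, 0.4303, 0.2639]
tool_rot: [0.026, 1.0, 0.001, -0.002]
ft_force: [-0.2, -0.8, -0.7]
grip_width: 0.0612
grip_force: 0.0
(array([0.49508604, 0.22617196, 0.09155271]), np.float64(0.0011525827993577053), 167) (array([0.49893478, 0.27482805, 0.09153375]), np.float64(0.0011107942896064198), 166) 48.789702001900146
```

View pics/top5.png

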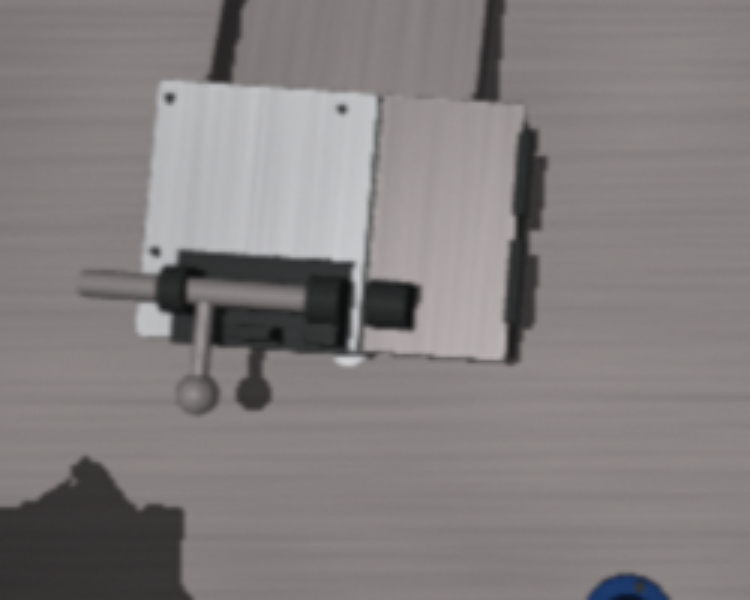

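```bash
python3 -c "
from rig import hand_in
print(hand_in())"
```

```text
the job is handed in; nothing more can be done
None
```

The chute's bolt is unlocked and handed in: I lifted the handle out of its notch, slid the bolt left until it stopped (camera reads about 49 mm of the 50 mm travel), and let go with the handle down past the notch wall; the robot is clear and never went near the guard box bolt.

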